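# Teach the counting scale a nut's weight from a sample of five

### The arm

A 6-joint arm with a two-finger parallel gripper is mounted at the origin on the work surface. World frame = base frame: x ahead of the robot, y to its left, z up, the work surface at z = 0. Lengths are in m, angles in rad, forces in N, time in s.
With the tool pointing down it reaches from about 0.325 to 0.775 m from the base axis. Payload 9.3 kg.
Tool frame: the origin (TCP) lies midway between the tips of the shut fingers; the grasp point (between the pads) lies 19 mm behind it; z points along the fingers, y is the line along which they close (so a half turn about z gives the same grasp; the last joint's range is limited). The gripper opens to 85 mm and grips with 20 to 120 N. Pads are 22 mm wide; open, the fingers measure 114 mm over their backs; the gripper's body (76 mm by 85 mm) begins 54 mm behind the grasp point. The pads swing forward as they close: fully open they stand 13 mm farther back than shut.
Start: joints at [1.019, 0.259, 0.021, 1.334, 0, 1.418], TCP at [0.214, 0.507, 0.231] pointing down, gripper open.
Joint ranges: [-3.04, 3.04], [-0.91, 1.82], [-1.04, 1.36], [-1.92, 1.95], [-1.52, 1.45], [-3.14, 3.14]. Speed limits (rad/s): [2.22, 2.22, 2.79, 3.14, 3.14, 3.14].

### API

Orientations are given as a unit quaternion [x, y, z, w].
In Python, from workcell import * gives the robot as it stands.
- The arm moves only by the tool play_rows, never from a script. Its argument "rows" is a list of rows, each an object with "slide": the shift along the world's x, y, z in cm, a list of three; "turn": the turn, a rotation vector about the world's x, y, z in degrees, a list of three; "fingers": the closure, from -1 (fully open) to 1 (shut). In form: [{"slide": [x, y, z], "turn": [rx, ry, rz], "fingers": fingers}, ...]. A call has exactly 5 rows; each row shifts and turns the commanded pose from where the row before left it; what a row does not reach is not made up. A row lasts 1/10 s, in which the tool goes at most 50 mm and 8.59 degrees, less where a joint would pass 70% of its speed; a pose out of reach is approached as far as the arm can. A call with a gripper value outside its range is refused whole. The fingers move at their own pace and stop on an object; the grip force is fixed at half the most. Time passes only in rows, so rows that do not move let the fingers close, or fill a call up. It gives the time, the measured TCP pose, the force, the opening and the grip force at its end, in the units of the state.
- get_state(): the state, without advancing time (a new reading comes with each control period).
- snapshot(name): name is "scene" or "side" or "wrist"; returns a dict with "frame" (480x640x3 uint8, red, green, blue), "intrinsics" (3x3 intrinsics, pixels), "R" (3x3) and "t" (3): a world point X has camera coordinates R X + t; the wrist camera has in their place "tool_from_camera" (4x4, takes a point from camera to tool coordinates, whose origin is the TCP and whose axes are the flange's). Camera axes: x right, y down, z forward; pixel columns grow to the right and rows downward; lengths in m; the calibration is good to about 2 mm. A picture is of the moment at which its call begins: read the wrist's pose just before it. There is no depth.
- hand_in(): hands the job in; it is judged then, once.
The state is a dict: "time_s": time; "joints": joint angles; "joint_velocities": joint speeds; "joint_torque": joint torques, N m; "tcp_pos": TCP position; "tcp_rot": TCP orientation; "contact_force": force on the tool from outside, world axes, zero at the start; "moment": the same for the moment, N m; "grip_width": finger opening in m; "gripper_force": force on a finger pad.
Only numpy, scipy, OpenCV 4.12 (cv2) and the standard library are available. Lean on these libraries where they do the work, as an engineer would, in place of code of your own. Each camera call takes 0.05 s, during which the arm holds its last target. There are 200 camera calls.

### The job

Teach the counting scale the weight of these nuts. Press its tare key (the middle one) while the jar and funnel on the pan are still empty, then pour all five nuts from the scoop through the funnel into the jar and stand the scoop back on the bench; then press the sample key (just right of the middle) and after it the enter key (the wide one at the right end). Press each key down and let it come up before the next, press no other key, leave the jar standing on the pan with the funnel seated in it, and do not disturb the air hammer, spanner or tin.

Things in the scene. Friction and masses are not known exactly. Their poses are not given: they have to be found in the camera images.
- scale: grey bench counting scale, fixed, 290 mm deep (x), 236 mm wide (y), origin under its centre on the bench. Its front with the keys faces its -x (the robot); +y is the operator's left. Rear: steel pan 180 x 226 mm centred at x +50 mm, top 56 mm up. Front: black panel rising 0.175 rad towards the pan, 36 mm up along its row of five plain grey keys (x -115 mm), display behind them
- key_power_top (a point): centre of the top face of a key: round, 20 mm across, at the left end of the row, scale frame y +84 mm: switches the scale on and off. Its z axis is square to the panel. The key stands 7 mm proud of the panel, about 43 mm above the bench
- key_power (a joint): travel of that key into the panel in m: 0 up, 0.004 fully down; it counts as pressed beyond 0.0025; spring 1.2 N at the start to 4 N fully down, returns by itself
- key_zero_top (a point): centre of the top face of a key: square, 20 x 20 mm, second from the left, y +42 mm: zero key. Its z axis is square to the panel. The key stands 7 mm proud of the panel, about 43 mm above the bench
- key_zero (a joint): travel of that key into the panel in m: 0 up, 0.004 fully down; it counts as pressed beyond 0.0025; spring 1.2 N at the start to 4 N fully down, returns by itself
- key_tare_top (a point): centre of the top face of a key: square, 20 x 20 mm, the middle one of the five, y 0: tare key. Its z axis is square to the panel. The key stands 7 mm proud of the panel, about 43 mm above the bench
- key_tare (a joint): travel of that key into the panel in m: 0 up, 0.004 fully down; it counts as pressed beyond 0.0025; spring 1.2 N at the start to 4 N fully down, returns by itself
- key_sample_top (a point): centre of the top face of a key: square, 20 x 20 mm, fourth from the left (just right of the middle), y -42 mm: sample key. Its z axis is square to the panel. The key stands 7 mm proud of the panel, about 43 mm above the bench
- key_sample (a joint): travel of that key into the panel in m: 0 up, 0.004 fully down; it counts as pressed beyond 0.0025; spring 1.2 N at the start to 4 N fully down, returns by itself
- key_enter_top (a point): centre of the top face of a key: oblong, 20 mm deep and 32 mm wide, at the right end of the row, y -89 mm: enter key. Its z axis is square to the panel. The key stands 7 mm proud of the panel, about 43 mm above the bench
- key_enter (a joint): travel of that key into the panel in m: 0 up, 0.004 fully down; it counts as pressed beyond 0.0025; spring 1.2 N at the start to 4 N fully down, returns by itself
- jar: open straight glass jar, outside diameter 62 mm, inside 56 mm, height 85 mm, inner floor 6 mm up, about 0.25 kg; stands loose on the pan, within about 16 mm of its centre; origin at the centre of its underside, z up
- funnel: loose aluminium funnel hung in the jar's mouth, resting by three small ribs on the jar's rim, held by its weight alone; height 82 mm, mouth 112 mm across (about 106 inside), spout bore about 40 mm, a small hanging tab on the rim, to 75 mm from the axis; origin at the centre of the spout's lower end, 56 mm above the jar's underside, z up
- funnel_mouth (a point): centre of the funnel's mouth, level with its rim, about 194 mm above the bench
- scoop: flat-bottomed aluminium hand scoop on the bench, 0.15 kg. Tray 95 mm long (x), 57 mm wide (y), walls and floor 2.5 mm, sides 36 mm high at the back, 18 mm at the mouth, the open +x end (lip: x +47.5 mm, z 2.5 mm). Black handle from x -61 to -139 mm, 20 mm wide (y), 18 mm high, its middle at z 34 mm. Origin under the tray's centre, z up
- scoop_grip (a point): middle of the scoop's handle, at scoop x -95 mm, z 34 mm; same axes as the scoop
- nut1: steel hexagon nut, 16 mm across flats, 8.4 mm thick, 12 g; lies loose on the scoop's floor at the start; origin at the centre of one face. A floor tilted more than about 36 degrees lets it slide
- nut2: steel hexagon nut, 16 mm across flats, 8.4 mm thick, 12 g; lies loose on the scoop's floor at the start; origin at the centre of one face. A floor tilted more than about 36 degrees lets it slide
- nut3: steel hexagon nut, 16 mm across flats, 8.4 mm thick, 12 g; lies loose on the scoop's floor at the start; origin at the centre of one face. A floor tilted more than about 36 degrees lets it slide
- nut4: steel hexagon nut, 16 mm across flats, 8.4 mm thick, 12 g; lies loose on the scoop's floor at the start; origin at the centre of one face. A floor tilted more than about 36 degrees lets it slide
- nut5: steel hexagon nut, 16 mm across flats, 8.4 mm thick, 12 g; lies loose on the scoop's floor at the start; origin at the centre of one face. A floor tilted more than about 36 degrees lets it slide
- air_hammer: bystander: hand-held air hammer with a chisel, about 300 mm long, lying beyond the scoop; origin under its middle, x towards the chisel
- wrench: bystander: flat steel spanner 190 mm long, lying left of the scale; origin under its middle, x along it
- tin: bystander: tin can 72 mm across and 75 mm high, standing left of the scale beyond the spanner; origin under its centre

How it is judged:
On the way, in this order (a step that is already met when the one before it is completed fails the run):
1. the tare key is pressed (value of joint key_tare above 0.0025 m), for 0.05 s.
2. all five nuts lie in the jar, jar and funnel stand on the pan, and the scoop stands on the bench (horizontal distance between each of nut1, nut2, nut3, nut4, nut5 and jar below 0.028 m and z of nut1 in the frame of jar between 0 and 0.048 m and z of nut2 in the frame of jar between 0 and 0.048 m and z of nut3 in the frame of jar between 0 and 0.048 m and z of nut4 in the frame of jar between 0 and 0.048 m and z of nut5 in the frame of jar between 0 and 0.048 m and angle between each of jar, scoop's own z axis and vertical below 0.1 rad and angle between funnel's own z axis and vertical below 0.2 rad and horizontal distance between funnel and jar below 0.012 m and z of funnel in the frame of jar between 0.05 and 0.062 m and z of jar in the frame of scale between 0.052 and 0.06 m and height (world z) of scoop between -0.004 and 0.006 m), for 0.2 s.
3. the sample key is pressed (value of joint key_sample above 0.0025 m), for 0.05 s.
4. the enter key is pressed (value of joint key_enter above 0.0025 m), for 0.05 s.
At the end, for the whole second after the job is handed in: All nuts in the jar below the spout (origin under 48 mm above its underside); jar upright (0.1 rad) on the pan; funnel seated in it (0.2 rad, 12 mm off axis, 50 to 62 mm up); all keys up (under 1 mm); scoop level (0.1 rad) and at rest on the bench (all of step 2 and value of joint each of key_power, key_zero, key_tare, key_sample, key_enter below 0.001 m and linear speed of each of jar, funnel, scoop below 0.02 m/s); the robot touches nothing.
It fails at once if the power or zero key is pressed (value of joint any of key_power, key_zero above 0.0025 m).
It fails at once if two keys are down together (value of joint each of key_power, key_zero above 0.0015 m or value of joint each of key_power, key_tare above 0.0015 m or value of joint each of key_power, key_sample above 0.0015 m or value of joint each of key_power, key_enter above 0.0015 m or value of joint each of key_zero, key_tare above 0.0015 m or value of joint each of key_zero, key_sample above 0.0015 m or value of joint each of key_zero, key_enter above 0.0015 m or value of joint each of key_tare, key_sample above 0.0015 m or value of joint each of key_tare, key_enter above 0.0015 m or value of joint each of key_sample, key_enter above 0.0015 m).
It fails at once if the tare key is pressed with a nut in the jar or funnel (value of joint key_tare above 0.0025 m and ((horizontal distance between nut1 and jar below 0.055 m and height (world z) of nut1 below 0.19 m) or (horizontal distance between nut2 and jar below 0.055 m and height (world z) of nut2 below 0.19 m) or (horizontal distance between nut3 and jar below 0.055 m and height (world z) of nut3 below 0.19 m) or (horizontal distance between nut4 and jar below 0.055 m and height (world z) of nut4 below 0.19 m) or (horizontal distance between nut5 and jar below 0.055 m and height (world z) of nut5 below 0.19 m))).
It fails at once if the sample or enter key is pressed before all nuts are in the jar (value of joint any of key_sample, key_enter above 0.0025 m and not (horizontal distance between each of nut1, nut2, nut3, nut4, nut5 and jar below 0.028 m and z of nut1 in the frame of jar between 0 and 0.048 m and z of nut2 in the frame of jar between 0 and 0.048 m and z of nut3 in the frame of jar between 0 and 0.048 m and z of nut4 in the frame of jar between 0 and 0.048 m and z of nut5 in the frame of jar between 0 and 0.048 m)).
It fails at once if the air hammer, spanner or tin is moved by more than 40 mm (distance of any of air_hammer, wrench, tin from where it was at the start of the episode above 0.04 m).
It also fails if it takes over 70 s, if anything falls off the work surface, if the arm or the gripper's body presses on something with over 40 N, if the wrist force passes 120 N, or if a joint passes its speed limit or range.

## Working session

There is one attempt and no reset: what is moved stays moved. The work goes in short steps, Python scripts to look and compute and a tool call to move; the robot and the scene stay as the last step left them, time stands still between calls to the robot, and variables do not carry over. Pictures are saved under pics/ and viewed, at most 10 in all, crops included, and the job is handed in when it is done.

Besides the shell and the picture viewer there is one more tool, called after "Call:" as name(argument=value, ...), one argument or row to a line, values as JSON. play_rows: Moves the arm, as the interface text tells. Its arguments: {"type":"object","properties":{"rows":{"type":"array","items":{"type":"object","properties":{"slide":{"type":"array","items":{"type":"number"}},"turn":{"type":"array","items":{"type":"number"}},"fingers":{"type":"number"}}}}},"required":["rows"]}

```bash
ls; mkdir -p pics
python3 - <<'E'
from workcell import *
import cv2,pickle
s=get_state();print(s['time_s'],s['tcp_pos'],s['tcp_rot'])
d={'state':s}
for n in("scene","side","wrist"):
    p=snapshot(n);d[n]=p;cv2.imwrite(f"pics/{n}0.png",p['frame'][:,:,::-1])
    print(n,p['intrinsics'].tolist(),[p[k].tolist() for k in('R','t','tool_from_camera') if k in p])
pickle.dump(d,open('d0.pkl','wb'))
E
```

```text
pics
0.0 [0.21345266 0.50659013 0.23063989] [ 1.98085769e-01  9.80184454e-01 -6.45425558e-04 -2.17032622e-04]
scene [[594.0528394288631, 0.0, 321.04227137820016], [0.0, 594.0528394288631, 234.86624720874545], [0.0, 0.0, 1.0]] [[[-0.6362964572465309, 0.7714431635484708, 0.001504629469691727], [0.4389447392863025, 0.363649914890343, -0.821636327856264], [-0.6343928864263796, -0.5221438353696937, -0.5700100708207116]], [0.3746712938084368, -0.15342958121453734, 1.95701661997612]]
side [[550.246742763026, 0.0, 317.6193690697183], [0.0, 550.246742763026, 233.79907186160622], [0.0, 0.0, 1.0]] [[[0.8033218204181245, -0.5954650844877729, 0.009766575453060639], [-0.2927530598032287, -0.40911823844478995, -0.864244128095574], [0.5186228868994871, 0.691406971419729, -0.5029778335635086]], [-0.47831078711820335, 0.29431892713471924, 0.9232392981237457]]
wrist [[347.4754515107994, 0.0, 316.72006280559066], [0.0, 347.4754515107994, 243.59847581281574], [0.0, 0.0, 1.0]] [[[-1.2290313695992606e-05, -0.9542827948485619, -0.2989052480385138, 0.07634889241155024], [0.9999998645329973, 0.0001438123156602807, -0.0005002519411566293, -0.0004143355944892235], [0.0005203680764188268, -0.2989052136949691, 0.9542826638072334, -0.14289178215130777], [0.0, 0.0, 0.0, 1.0]]]
```

View pics/scene0.png

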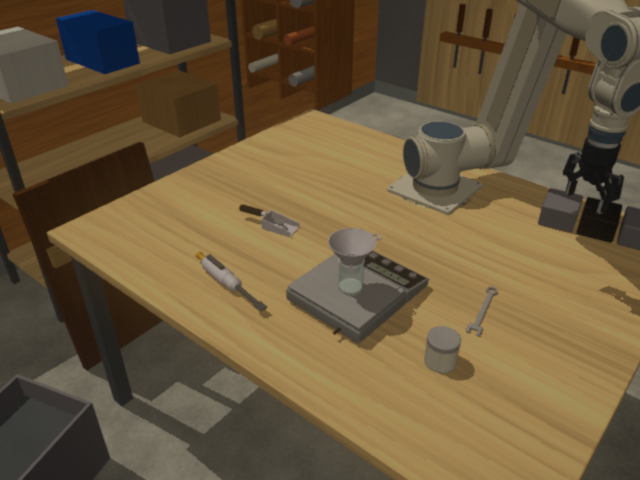

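View pics/side0.png

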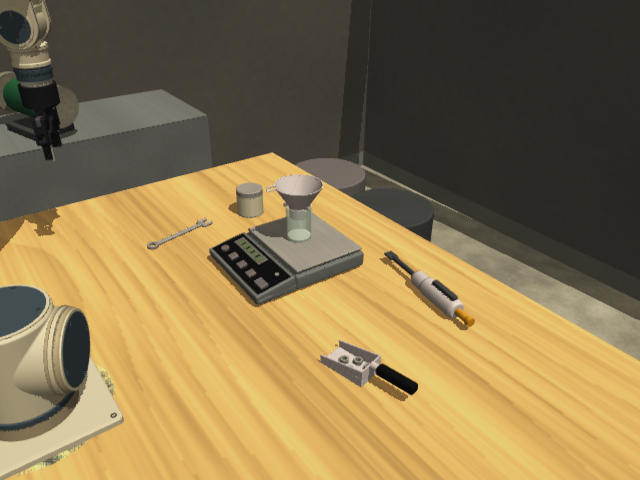

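The scene view shows the scale near (355,290), the scoop at (280,222) and the hammer at (230,280). In the side view the keys run from (225,247) to (262,284), the funnel is at (298,185), and the scoop at (350,360) has its handle end at (415,387). I'll enlarge the side view to pick points.

Run:
```python
import cv2
a=cv2.imread('pics/side0.png');
x=cv2.resize(a[170:310,200:370],None,fx=4.7,fy=4.2,interpolation=cv2.INTER_CUBIC)
cv2.imwrite('pics/c1.png',cv2.resize(a[170:310,200:370],None,fx=4,fy=4,interpolation=cv2.INTER_CUBIC))
b=cv2.imread('pics/scene0.png')
c=cv2.resize(a[330:400,310:425],None,fx=5,fy=5,interpolation=cv2.INTER_CUBIC)
d=cv2.resize(b[195:245,230:310],None,fx=5,fy=5,interpolation=cv2.INTER_CUBIC)
import numpy as np
o=np.zeros((600,575,3),np.uint8);o[:350,:575]=c;o[350:600,:400]=d
cv2.imwrite('pics/c2.png',o)
```

```text
(no output)
```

View pics/c1.png

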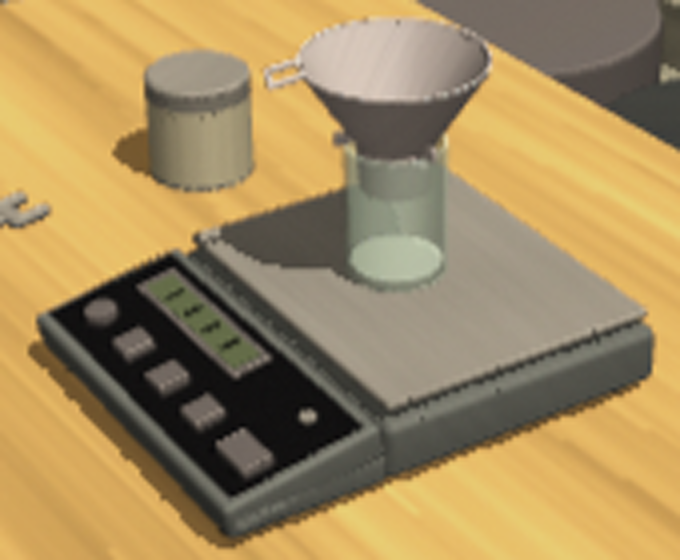

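View pics/c2.png

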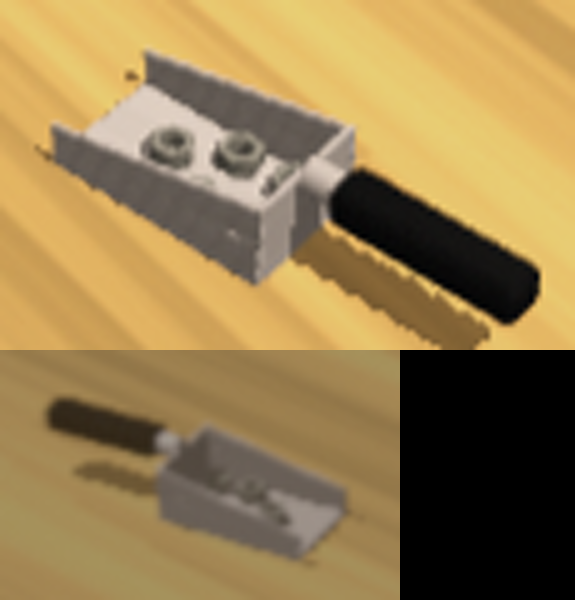

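The crop c1 gives the key tops: power (102,311), zero (134,342), tare (168,375), sample (203,409), enter (245,452). The funnel rim is about (393,73) and the tab points to the left. In c2 the scoop's handle runs (352,198) to (515,295) (side) and its lip is at left.

```bash
cat > h.py <<'E'
import numpy as np,pickle,cv2
D=pickle.load(open('d0.pkl','rb'))
def ray(p,uv):
    d=np.linalg.inv(p['intrinsics'])@[uv[0],uv[1],1]
    return -p['R'].T@p['t'],p['R'].T@d
def plane(p,uv,z):
    o,d=ray(p,uv);return o+d*(z-o[2])/d[2]
def tri(a,b):
    A=np.zeros((3,3));B=np.zeros(3)
    for p,uv in(a,b):
        o,d=ray(p,uv);d/=np.linalg.norm(d);P=np.eye(3)-np.outer(d,d);A+=P;B+=P@o
    return np.linalg.solve(A,B)
E
python3 - <<'E'
from h import *
np.set_printoptions(precision=4,suppress=True)
S,C=D['side'],D['scene']
c1=lambda u,v:((u+.5)/4+199.5,(v+.5)/4+169.5)
k=np.array([plane(S,c1(*q),.043) for q in[(102,311),(134,342),(168,375),(203,409),(245,452)]])
y=np.array([84,42,0,-42,-89])/1e3
A=np.polyfit(y,k[:,:2],1);print('keys',k[:,:2],'dir',A[0],np.linalg.norm(A[0]),'tare',A[1]);
yaw=np.arctan2(-A[0][0],A[0][1]);print('yaw',yaw,'resid',k[:,:2]-np.outer(y,A[0])-A[1])
print('pan',[plane(S,c1(*q),.056)[:2] for q in[(200,238),(392,408),(648,316)]])
print('funnel side',plane(S,c1(393,73),.194),'jar bottom centre',plane(S,c1(396,262),.062))
print('tab',plane(S,c1(268,78),.192))
print('funnel scene',plane(C,(353,244),.194))
c2=lambda u,v:((u+.5)/5+309.5,(v+.5)/5+329.5)
c3=lambda u,v:((u+.5)/5+229.5,(v-350+.5)/5+194.5)
for n,a,b in[('handle rear',(520,294),(58,412)),('handle front',(348,196),(157,438))]:
    print(n,tri((S,c2(*a)),(C,c3(*b))),plane(S,c2(*a),.034),plane(C,c3(*b),.034))
print('lip',plane(S,c2(55,155),.0),plane(S,c2(130,75),0),plane(C,c3(300,557),0),plane(C,c3(347,512),0), 'rear bottom',plane(S,c2(258,284),0),plane(C,c3(162,516),0))
for n,a in [('side',[(147,54),(352,128),(262,208),(52,127)])]: print([plane(S,c2(*q),z) for q,z in zip(a,(.018,.036,.036,.018))])
# wrench, tin, hammer
print('wrench',plane(S,(152,245),.005),plane(S,(207,222),.005),'tin',plane(S,(250,190),.075),'hammer',plane(S,(390,255),.02),plane(S,(470,320),.02))
E
```

```text
keys [[0.4785 0.2082]
 [0.4772 0.1673]
 [0.4758 0.1258]
 [0.4744 0.085 ]
 [0.4718 0.0368]] dir [0.0377 0.9884] 0.9891297318345654 tare [0.4756 0.1256]
yaw -0.03816276929932565 resid [[-0.0002 -0.0005]
 [ 0.      0.0002]
 [ 0.0002  0.0002]
 [ 0.0004  0.0009]
 [-0.0004 -0.0008]]
pan [array([0.5582, 0.2295]), array([0.5482, 0.0096]), array([0.7219, 0.0009])]
funnel side [0.6229 0.1143 0.194 ] jar bottom centre [0.6331 0.1277 0.062 ]
tab [0.5649 0.1527 0.192 ]
funnel scene [0.6442 0.1404 0.194 ]
handle rear [ 0.5252 -0.3653  0.0346] [ 0.5257 -0.3649  0.034 ] [ 0.5245 -0.366   0.034 ]
handle front [ 0.5088 -0.2976  0.0355] [ 0.5099 -0.2964  0.034 ] [ 0.5073 -0.2995  0.034 ]
lip [ 0.4609 -0.1908  0.    ] [ 0.5111 -0.1725  0.    ] [ 0.5096 -0.1841  0.    ] [ 0.4568 -0.1939 -0.    ] rear bottom [ 0.4802 -0.2852  0.    ] [ 0.5302 -0.2757  0.    ]
[array([ 0.5107, -0.1826,  0.018 ]), array([ 0.5326, -0.2731,  0.036 ]), array([ 0.4802, -0.2846,  0.036 ]), array([ 0.4572, -0.1936,  0.018 ])]
wrench [0.3633 0.3806 0.005 ] [0.5283 0.4082 0.005 ] tin [0.6516 0.3844 0.075 ] hammer [ 0.7976 -0.0174  0.02  ] [ 0.7609 -0.2911  0.02  ]
```

View pics/wrist0.png

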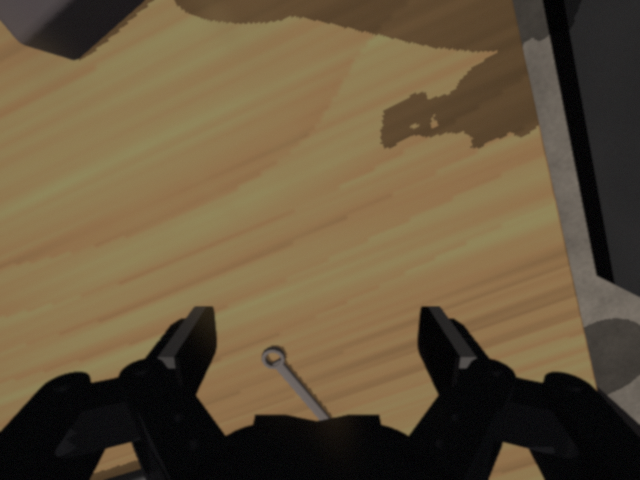

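The wrist view shows only bare bench, the spanner end at (275,355) and the gripper; it isn't useful yet. I'll refine the funnel and jar centres.

Run:
```python
from h import *
a=D['scene']['frame'][222:302,312:392,::-1];b=D['side']['frame'][170:250,260:340,::-1]
cv2.imwrite('pics/c3.png',np.hstack([cv2.resize(q,None,fx=5,fy=5,interpolation=cv2.INTER_CUBIC) for q in(a,b)]))
```

```text
(no output)
```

View pics/c3.png

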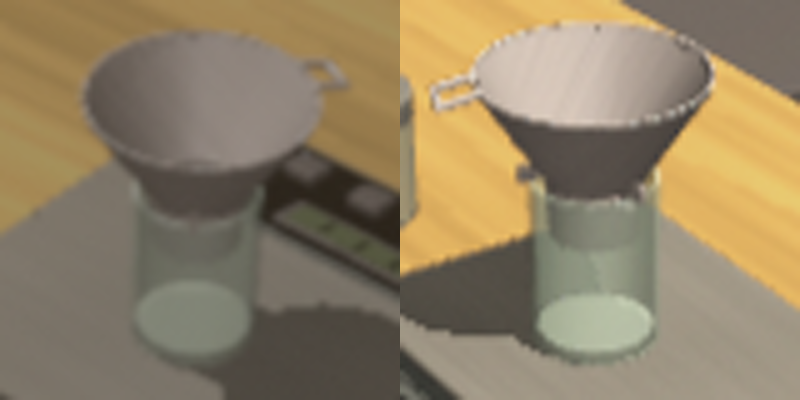

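The crop c3 shows the rim ellipse centred at (203,99) in the scene half and (192,75) in the side half. The jar floor is centred at (192,317) and (196,325).

Run:
```python
from h import *
np.set_printoptions(precision=4,suppress=True)
S,C=D['side'],D['scene']
s=lambda u,v:((u+.5)/5+259.5,(v+.5)/5+169.5)
c=lambda u,v:((u+.5)/5+311.5,(v+.5)/5+221.5)
for n,a,b,z in[('rim',(192,75),(203,99),.194),('floor',(196,325),(192,317),.062)]:
    print(n,tri((S,s(*a)),(C,c(*b))),plane(S,s(*a),z),plane(C,c(*b),z))
print('tab',tri((S,s(35,97)),(C,c(340,78))))
```

```text
rim [0.6351 0.1313 0.1922] [0.633  0.1282 0.194 ] [0.6371 0.1328 0.194 ]
floor [0.6355 0.1302 0.0614] [0.6348 0.1295 0.062 ] [0.6362 0.1306 0.062 ]
tab [0.5723 0.1652 0.1854]
```

Call:
play_rows(
  rows=[
    {"slide":[1.75,-2.54,-0.8],"turn":[0,-1,0],"fingers":1},
    {"slide":[1.75,-2.54,-0.8],"turn":[0,-1,0],"fingers":1},
    {"slide":[1.75,-2.54,-0.8],"turn":[0,-1,0],"fingers":1},
    {"slide":[1.75,-2.54,-0.8],"turn":[0,-1,0],"fingers":1},
    {"slide":[1.75,-2.54,-0.8],"turn":[0,-1,0],"fingers":1},
  ],
)

```text
time_s: 0.65
tcp_pos: [0.3015, 0.3787, 0.1908]
tcp_rot: [0.198, 0.979, 0.009, 0.043]
contact_force: [0.5, -0.2, -0.8]
grip_width: 0.012
gripper_force: 0.0
```

Call:
play_rows(
  rows=[
    {"slide":[1.75,-2.54,-0.8],"turn":[0,-1,0],"fingers":1},
    {"slide":[1.75,-2.54,-0.8],"turn":[0,-1,0],"fingers":1},
    {"slide":[1.75,-2.54,-0.8],"turn":[0,-1,0],"fingers":1},
    {"slide":[1.75,-2.54,-0.8],"turn":[0,-1,0],"fingers":1},
    {"slide":[1.75,-2.54,-0.8],"turn":[0,-1,0],"fingers":1},
  ],
)

```text
time_s: 1.15
tcp_pos: [0.389, 0.2517, 0.1509]
tcp_rot: [0.197, 0.976, 0.017, 0.086]
contact_force: [-0.1, 0.8, 0.1]
grip_width: 0.0001
gripper_force: 0.0
```

Call:
play_rows(
  rows=[
    {"slide":[1.75,-2.54,-0.8],"turn":[0,0,0],"fingers":1},
    {"slide":[1.75,-2.54,-0.8],"turn":[0,0,0],"fingers":1},
    {"slide":[1.75,-2.54,-0.8],"turn":[0,0,0],"fingers":1},
    {"slide":[1.75,-2.54,-0.8],"turn":[0,0,0],"fingers":1},
    {"slide":[1.75,-2.54,-0.8],"turn":[0,0,0],"fingers":1},
  ],
)

```text
time_s: 1.65
tcp_pos: [0.4765, 0.1247, 0.1109]
tcp_rot: [0.197, 0.976, 0.017, 0.085]
contact_force: [0.2, -0.2, -0.8]
grip_width: -0.0001
gripper_force: 0.0
```

Call:
play_rows(
  rows=[
    {"slide":[-0.1,0.1,-2],"turn":[0,0,0],"fingers":1},
    {"slide":[0,0,-2],"turn":[0,0,0],"fingers":1},
    {"slide":[0,0,-1.5],"turn":[0,0,0],"fingers":1},
    {"slide":[0,0,-0.6],"turn":[0,0,0],"fingers":1},
    {"slide":[0,0,0],"turn":[0,0,0],"fingers":1},
  ],
)

```text
time_s: 2.15
tcp_pos: [0.4746, 0.1268, 0.0496]
tcp_rot: [0.197, 0.977, 0.017, 0.085]
contact_force: [-0.1, -0.1, 0.3]
grip_width: 0.0003
gripper_force: 0.0
```

Call:
play_rows(
  rows=[
    {"slide":[0,0,-0.2],"turn":[0,0,0],"fingers":1},
    {"slide":[0,0,-0.2],"turn":[0,0,0],"fingers":1},
    {"slide":[0,0,-0.2],"turn":[0,0,0],"fingers":1},
    {"slide":[0,0,-0.1],"turn":[0,0,0],"fingers":1},
    {"slide":[0,0,0],"turn":[0,0,0],"fingers":1},
  ],
)

```text
time_s: 2.65
tcp_pos: [0.475, 0.1269, 0.0433]
tcp_rot: [0.197, 0.976, 0.017, 0.085]
contact_force: [-0.2, -0.5, 0.6]
grip_width: 0.0003
gripper_force: 0.0
```

Call:
play_rows(
  rows=[
    {"slide":[0,0,-0.1],"turn":[0,0,0],"fingers":1},
    {"slide":[0,0,-0.05],"turn":[0,0,0],"fingers":1},
    {"slide":[0,0,-0.05],"turn":[0,0,0],"fingers":1},
    {"slide":[0,0,0],"turn":[0,0,0],"fingers":1},
    {"slide":[0,0,0],"turn":[0,0,0],"fingers":1},
  ],
)

```text
time_s: 3.15
tcp_pos: [0.4754, 0.1268, 0.0415]
tcp_rot: [0.197, 0.976, 0.017, 0.086]
contact_force: [0.9, -0.4, 3.1]
grip_width: -0.0002
gripper_force: 1.0
```

Call:
play_rows(
  rows=[
    {"slide":[0,0,-0.05],"turn":[0,0,0],"fingers":1},
    {"slide":[0,0,-0.05],"turn":[0,0,0],"fingers":1},
    {"slide":[0,0,0],"turn":[0,0,0],"fingers":1},
    {"slide":[0,0,0],"turn":[0,0,0],"fingers":1},
    {"slide":[0,0,0],"turn":[0,0,0],"fingers":1},
  ],
)

```text
time_s: 3.65
tcp_pos: [0.4752, 0.1269, 0.0404]
tcp_rot: [0.197, 0.976, 0.017, 0.086]
contact_force: [1.8, -0.0, 3.3]
grip_width: 0.0001
gripper_force: 1.4
```

Call:
play_rows(
  rows=[
    {"slide":[0,0,-0.05],"turn":[0,0,0],"fingers":1},
    {"slide":[0,0,0],"turn":[0,0,0],"fingers":1},
    {"slide":[0,0,-0.05],"turn":[0,0,0],"fingers":1},
    {"slide":[0,0,0],"turn":[0,0,0],"fingers":1},
    {"slide":[0,0,0],"turn":[0,0,0],"fingers":1},
  ],
)

```text
time_s: 4.15
tcp_pos: [0.4752, 0.1268, 0.0393]
tcp_rot: [0.197, 0.976, 0.017, 0.086]
contact_force: [2.1, -0.0, 3.1]
grip_width: -0.0001
gripper_force: 1.7
```

Call:
play_rows(
  rows=[
    {"slide":[0,0,-0.05],"turn":[0,0,0],"fingers":1},
    {"slide":[0,0,0],"turn":[0,0,0],"fingers":1},
    {"slide":[0,0,0],"turn":[0,0,0],"fingers":1},
    {"slide":[0,0,0],"turn":[0,0,0],"fingers":1},
    {"slide":[0,0,0],"turn":[0,0,0],"fingers":1},
  ],
)

```text
time_s: 4.65
tcp_pos: [0.4752, 0.1268, 0.0388]
tcp_rot: [0.197, 0.976, 0.017, 0.086]
contact_force: [1.6, -0.2, 4.8]
grip_width: -0.0001
gripper_force: 1.9
```

Call:
play_rows(
  rows=[
    {"slide":[0,0,1],"turn":[0,0,0],"fingers":1},
    {"slide":[0,0,2],"turn":[0,2,0],"fingers":1},
    {"slide":[0,0,2],"turn":[0,2,0],"fingers":1},
    {"slide":[0,0,2.5],"turn":[0,3,0],"fingers":1},
    {"slide":[0,0,2.5],"turn":[0,3,0],"fingers":0},
  ],
)

```text
time_s: 5.15
tcp_pos: [0.4737, 0.1268, 0.1401]
tcp_rot: [0.198, 0.98, -0.0, -0.002]
contact_force: [1.3, 0.2, -0.3]
grip_width: 0.0133
gripper_force: 0.0
```

Call:
play_rows(
  rows=[
    {"slide":[0.28,-3,0],"turn":[0,0,-3.6],"fingers":-1},
    {"slide":[0.28,-3,0],"turn":[0,0,-3.6],"fingers":-1},
    {"slide":[0.28,-3,0],"turn":[0,0,-3.6],"fingers":-1},
    {"slide":[0.28,-3,0],"turn":[0,0,-3.6],"fingers":-1},
    {"slide":[0.28,-3,0],"turn":[0,0,-3.6],"fingers":-1},
  ],
)

```text
time_s: 5.65
tcp_pos: [0.4881, -0.0241, 0.1389]
tcp_rot: [0.35, 0.937, -0.0, -0.001]
contact_force: [0.6, 0.4, 0.6]
grip_width: 0.0852
gripper_force: 0.0
```

Call:
play_rows(
  rows=[
    {"slide":[0.28,-3,0],"turn":[0,0,-3.6],"fingers":-1},
    {"slide":[0.28,-3,0],"turn":[0,0,-3.6],"fingers":-1},
    {"slide":[0.28,-3,0],"turn":[0,0,-3.6],"fingers":-1},
    {"slide":[0.28,-3,0],"turn":[0,0,-3.6],"fingers":-1},
    {"slide":[0.28,-3,0],"turn":[0,0,-3.6],"fingers":-1},
  ],
)

```text
time_s: 6.15
tcp_pos: [0.5021, -0.1739, 0.1389]
tcp_rot: [0.492, 0.87, 0.0, -0.001]
contact_force: [0.2, -0.3, 0.3]
grip_width: 0.0855
gripper_force: 0.0
```

Call:
play_rows(
  rows=[
    {"slide":[0.28,-3,0],"turn":[0,0,-3.6],"fingers":-1},
    {"slide":[0.28,-3,0],"turn":[0,0,-3.6],"fingers":-1},
    {"slide":[0.28,-3,0],"turn":[0,0,-3.6],"fingers":-1},
    {"slide":[0.28,-3,0],"turn":[0,0,-3.6],"fingers":-1},
    {"slide":[0.28,-3,0],"turn":[0,0,-3.0],"fingers":-1},
  ],
)

```text
time_s: 6.65
tcp_pos: [0.5163, -0.3238, 0.1388]
tcp_rot: [0.618, 0.786, 0.0, -0.001]
contact_force: [0.6, 0.8, 1.1]
grip_width: 0.0853
gripper_force: 0.0
```

Run:
```python
from workcell import *
import cv2,pickle,numpy as np
from scipy.spatial.transform import Rotation as R
s=get_state();p=snapshot("wrist");print(s['tcp_pos'],s['tcp_rot'],s['joints'],R.from_quat(s['tcp_rot']).as_matrix().round(3))
cv2.imwrite("pics/w1.png",p['frame'][:,:,::-1]);pickle.dump((s,p),open('w1.pkl','wb'))
```

```text
[ 0.51626457 -0.32375691  0.13877265] [ 6.18390410e-01  7.85870266e-01  7.23669438e-05 -1.10455315e-03] [-6.97777353e-01  3.99019102e-01 -8.81857287e-03  1.16517119e+00
  7.60071604e-05  6.35609304e-01] [[-0.235  0.972 -0.002]
 [ 0.972  0.235  0.001]
 [ 0.002 -0.001 -1.   ]]
```

View pics/w1.png

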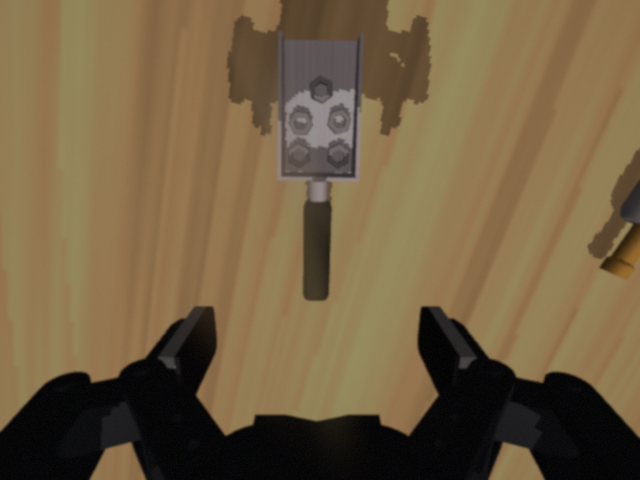

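The wrist view shows the scoop aligned and centred between the fingers: its handle runs from (318,202) to (316,299), the tray's back edge is at (318,180), and there are five nuts in it.

Run:
```python
import pickle,numpy as np
from scipy.spatial.transform import Rotation as R
s,p=pickle.load(open('w1.pkl','rb'));T=p['tool_from_camera'];W=R.from_quat(s['tcp_rot']).as_matrix()
def pl(u,v,z):
    d=W@T[:3,:3]@np.linalg.inv(p['intrinsics'])@[u,v,1];o=s['tcp_pos']+W@T[:3,3];return (o+d*(z-o[2])/d[2]).round(4)
for q in[(318,202,.040),(316,299,.040),(278,180,.036),(359,180,.036),(281,40,.002),(360,40,.002)]:print(q,pl(*q))
```

```text
(318, 202, 0.04) [ 0.5095 -0.2935  0.04  ]
(316, 299, 0.04) [ 0.5257 -0.3669  0.04  ]
(278, 180, 0.036) [ 0.4787 -0.2857  0.036 ]
(359, 180, 0.036) [ 0.5339 -0.2723  0.036 ]
(281, 40, 0.002) [ 0.458  -0.1931  0.002 ]
(360, 40, 0.002) [ 0.5127 -0.1799  0.002 ]
```

Call:
play_rows(
  rows=[
    {"slide":[0.1,-0.2,-3],"turn":[0,0,0],"fingers":-1},
    {"slide":[0,0,-3],"turn":[0,0,0],"fingers":-1},
    {"slide":[0,0,-3],"turn":[0,0,0],"fingers":-1},
    {"slide":[0,0,-2.5],"turn":[0,0,0],"fingers":-1},
    {"slide":[0,0,-1],"turn":[0,0,0],"fingers":-1},
  ],
)

```text
time_s: 7.2
tcp_pos: [0.5164, -0.3237, 0.0114]
tcp_rot: [0.617, 0.787, 0.0, -0.003]
contact_force: [0.0, 1.2, -0.3]
grip_width: 0.085
gripper_force: 0.0
```

Call:
play_rows(
  rows=[
    {"slide":[0,0,0],"turn":[0,0,0],"fingers":0.3},
    {"slide":[0,0,0],"turn":[0,0,0],"fingers":1},
    {"slide":[0,0,0],"turn":[0,0,0],"fingers":1},
    {"slide":[0,0,0],"turn":[0,0,0],"fingers":1},
    {"slide":[0,0,0],"turn":[0,0,0],"fingers":1},
  ],
)

```text
time_s: 7.7
tcp_pos: [0.5184, -0.3255, 0.0148]
tcp_rot: [0.617, 0.787, -0.0, 0.001]
contact_force: [-0.8, -0.4, 4.2]
grip_width: 0.0191
gripper_force: 59.2
```

Call:
play_rows(
  rows=[
    {"slide":[0,0,1],"turn":[0,0,0],"fingers":1},
    {"slide":[0,0,2.5],"turn":[0,0,0],"fingers":1},
    {"slide":[0,0,4],"turn":[0,0,0],"fingers":1},
    {"slide":[0,0,4],"turn":[0,0,0],"fingers":1},
    {"slide":[0,0,4],"turn":[0,0,0],"fingers":1},
  ],
)

```text
time_s: 8.2
tcp_pos: [0.5177, -0.3249, 0.171]
tcp_rot: [0.617, 0.787, -0.0, -0.0]
contact_force: [0.8, -1.5, -2.6]
grip_width: 0.0194
gripper_force: 58.8
```

Call:
play_rows(
  rows=[
    {"slide":[0,0,4],"turn":[0,0,0],"fingers":1},
    {"slide":[0,0,2.5],"turn":[0,0,0],"fingers":1},
    {"slide":[0,0,1],"turn":[0,0,0],"fingers":1},
    {"slide":[0.5,1,0],"turn":[0,0,0],"fingers":1},
    {"slide":[1,1.9,0],"turn":[0,0,0],"fingers":1},
  ],
)

```text
time_s: 8.7
tcp_pos: [0.5326, -0.296, 0.2423]
tcp_rot: [0.618, 0.786, -0.0, -0.001]
contact_force: [0.5, 0.8, -2.1]
grip_width: 0.0192
gripper_force: 58.8
```

Call:
play_rows(
  rows=[
    {"slide":[1,1.9,0],"turn":[0,0,0],"fingers":1},
    {"slide":[1,1.9,0],"turn":[0,0,0],"fingers":1},
    {"slide":[1,1.9,0],"turn":[0,0,0],"fingers":1},
    {"slide":[1,1.9,0],"turn":[0,0,0],"fingers":1},
    {"slide":[1,1.9,0],"turn":[0,0,0],"fingers":1},
  ],
)

```text
time_s: 9.2
tcp_pos: [0.583, -0.1993, 0.2415]
tcp_rot: [0.617, 0.787, -0.0, -0.002]
contact_force: [0.2, -1.0, -0.9]
grip_width: 0.0189
gripper_force: 58.8
```

Call:
play_rows(
  rows=[
    {"slide":[1,1.9,0],"turn":[0,0,0],"fingers":1},
    {"slide":[1,1.9,0],"turn":[0,0,0],"fingers":1},
    {"slide":[1,1.9,0],"turn":[0,0,0],"fingers":1},
    {"slide":[0.5,1,0],"turn":[0,0,0],"fingers":1},
    {"slide":[0,0,0],"turn":[0,0,0],"fingers":1},
  ],
)

```text
time_s: 9.7
tcp_pos: [0.6181, -0.1324, 0.2422]
tcp_rot: [0.617, 0.787, -0.0, -0.001]
contact_force: [-0.2, 0.1, -1.9]
grip_width: 0.019
gripper_force: 58.8
```

Run:
```python
from workcell import *
import cv2,pickle
s=get_state();print(s['tcp_pos'],s['tcp_rot'],s['joints'])
p=snapshot("side");q=snapshot("scene");pickle.dump((p,q),open('m1.pkl','wb'))
import numpy as np
cv2.imwrite('pics/m1.png',np.hstack([cv2.resize(p['frame'][90:290,220:420,::-1],None,fx=2,fy=2),cv2.resize(q['frame'][120:320,240:440,::-1],None,fx=2,fy=2)]))
```

```text
[ 0.61809777 -0.1324309   0.24220119] [ 6.16555580e-01  7.87310359e-01 -3.33221049e-04 -1.22622026e-03] [-3.43771325e-01  4.02615287e-01  2.61898905e-01  1.43261745e+00
  1.40341261e-04  9.84950271e-01]
```

View pics/m1.png

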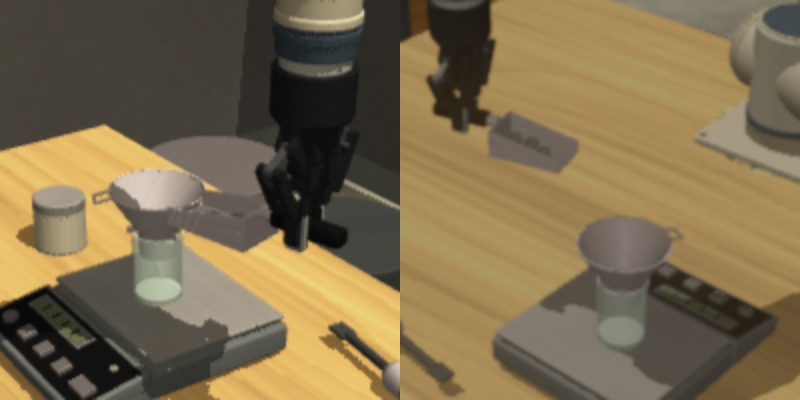

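The picture shows the scoop held with its tray about level: side lip corner near m1 (172,210), scene lip corners near (557,171) and (578,147). The funnel is undisturbed. I'll check for droop by projecting the expected corners.

Run:
```python
from h import *
p,q=pickle.load(open('m1.pkl','rb'));t=np.array([.6181,-.1324,.2422])
h=np.array([-.235,.972,0]);y=np.array([-.972,-.235,0]);z=np.array([0,0,1.])
for n,c in dict(lipR=(47.5,-28.5,0),lipL=(47.5,28.5,0),lipRt=(47.5,-28.5,18),lipLt=(47.5,28.5,18),bRt=(-47.5,-28.5,36),bR=(-47.5,-28.5,0),bLt=(-47.5,28.5,36),bL=(-47.5,28.5,0),hend=(-139,0,34)).items():
    X=t+(h*(c[0]+95)+y*c[1]+z*(c[2]-14.8))/1e3
    o=[]
    for P,a in((p,(220,90,0)),(q,(240,120,400))):
        v=P['intrinsics']@(P['R']@X+P['t']);v=v[:2]/v[2];o.append(((v-a[:2])*2+[a[2],0]).round(0))
    print(n,*o)
```

```text
lipR [203. 204.] [558. 174.]
lipL [167. 222.] [578. 152.]
lipRt [203. 188.] [558. 162.]
lipLt [167. 206.] [578. 140.]
bRt [279. 198.] [488. 131.]
bR [278. 231.] [489. 156.]
bLt [243. 218.] [510. 110.]
bL [242. 252.] [511. 135.]
hend [343. 239.] [435. 106.]
```

Call:
play_rows(
  rows=[
    {"slide":[0.5,1,0],"turn":[0,0,0],"fingers":1},
    {"slide":[1,1.9,0],"turn":[0,0,0],"fingers":1},
    {"slide":[1,1.9,0],"turn":[0,0,0],"fingers":1},
    {"slide":[1,1.9,0],"turn":[0,0,0],"fingers":1},
    {"slide":[1,1.9,0],"turn":[0,0,0],"fingers":1},
  ],
)

```text
time_s: 10.3
tcp_pos: [0.6634, -0.0478, 0.2438]
tcp_rot: [0.618, 0.786, 0.0, 0.0]
contact_force: [-0.8, 0.4, -2.0]
grip_width: 0.0193
gripper_force: 58.8
```

Call:
play_rows(
  rows=[
    {"slide":[0.7,1.4,0],"turn":[0,0,0],"fingers":1},
    {"slide":[0.3,0.5,0],"turn":[0,0,0],"fingers":1},
    {"slide":[0,0,0],"turn":[0,0,0],"fingers":1},
    {"slide":[0,0,0],"turn":[0,0,0],"fingers":1},
    {"slide":[0,0,0],"turn":[0,0,0],"fingers":1},
  ],
)

```text
time_s: 10.8
tcp_pos: [0.6728, -0.03, 0.2439]
tcp_rot: [0.618, 0.786, -0.0, 0.0]
contact_force: [0.6, 0.1, -2.4]
grip_width: 0.0188
gripper_force: 58.8
```

Call:
play_rows(
  rows=[
    {"slide":[-0.12,0.49,0.94],"turn":[-5.83,-1.41,0],"fingers":1},
    {"slide":[-0.12,0.49,0.94],"turn":[-5.83,-1.41,0],"fingers":1},
    {"slide":[-0.12,0.49,0.94],"turn":[-5.83,-1.41,0],"fingers":1},
    {"slide":[-0.12,0.49,0.94],"turn":[-5.83,-1.41,0],"fingers":1},
    {"slide":[-0.12,0.49,0.94],"turn":[-5.83,-1.41,0],"fingers":1},
  ],
)

```text
time_s: 11.3
tcp_pos: [0.6668, -0.0051, 0.2921]
tcp_rot: [0.597, 0.759, -0.161, 0.205]
contact_force: [-0.1, -0.2, -1.0]
grip_width: 0.0191
gripper_force: 58.9
```

```bash
cat > st.py <<'E'
from workcell import *
import numpy as np
from scipy.spatial.transform import Rotation as R
s=get_state();W=R.from_quat(s['tcp_rot']).as_matrix();t=np.array(s['tcp_pos'])
# scoop axes: x=tool x, z=-tool z
lip=t+W@np.array([.1425,0,.0123])
print('t',s['time_s'],'tcp',t.round(4),'lip',lip.round(4),'tilt',np.degrees(np.arctan2(-W[2,0],-W[2,2])).round(1),'x',W[:,0].round(3),'j',np.round(s['joints'],2))
E
python3 st.py
```

```text
t 11.3 tcp [ 0.6668 -0.0051  0.2921] lip [0.6392 0.1085 0.2098] tilt 30.2 x [-0.204  0.84  -0.503] j [ 0.09  0.41  0.3   1.37 -0.52  1.4 ]
```

Call:
play_rows(
  rows=[
    {"slide":[-0.06,0.25,0.28],"turn":[-1.46,-0.35,0],"fingers":1},
    {"slide":[-0.06,0.25,0.28],"turn":[-1.46,-0.35,0],"fingers":1},
    {"slide":[-0.06,0.25,0.28],"turn":[-1.46,-0.35,0],"fingers":1},
    {"slide":[-0.06,0.25,0.28],"turn":[-1.46,-0.35,0],"fingers":1},
    {"slide":[-0.06,0.25,0.28],"turn":[-1.46,-0.35,0],"fingers":1},
  ],
)

```text
time_s: 11.8
tcp_pos: [0.6641, 0.0073, 0.3049]
tcp_rot: [0.585, 0.744, -0.2, 0.253]
contact_force: [0.4, 0.2, -0.2]
grip_width: 0.0188
gripper_force: 59.0
```

Call:
play_rows(
  rows=[
    {"slide":[-0.06,0.25,0.27],"turn":[-1.46,-0.35,0],"fingers":1},
    {"slide":[-0.06,0.25,0.27],"turn":[-1.46,-0.35,0],"fingers":1},
    {"slide":[-0.06,0.25,0.27],"turn":[-1.46,-0.35,0],"fingers":1},
    {"slide":[-0.06,0.25,0.27],"turn":[-1.46,-0.35,0],"fingers":1},
    {"slide":[-0.06,0.25,0.27],"turn":[-1.46,-0.35,0],"fingers":1},
  ],
)

```text
time_s: 12.3
tcp_pos: [0.661, 0.0206, 0.3185]
tcp_rot: [0.57, 0.727, -0.238, 0.301]
contact_force: [0.5, -0.1, -1.0]
grip_width: 0.0193
gripper_force: 59.0
```

Call:
play_rows(
  rows=[
    {"slide":[-0.15,0.61,0.4],"turn":[-2.92,-0.7,0],"fingers":1},
    {"slide":[-0.15,0.61,0.4],"turn":[-2.92,-0.7,0],"fingers":1},
    {"slide":[-0.15,0.61,0.4],"turn":[-2.92,-0.7,0],"fingers":1},
    {"slide":[-0.15,0.61,0.4],"turn":[-2.92,-0.7,0],"fingers":1},
    {"slide":[-0.15,0.61,0.4],"turn":[-2.92,-0.7,0],"fingers":1},
  ],
)

```text
time_s: 12.8
tcp_pos: [0.6536, 0.0515, 0.3387]
tcp_rot: [0.534, 0.681, -0.311, 0.394]
contact_force: [-0.1, -0.8, -1.8]
grip_width: 0.0188
gripper_force: 59.0
```

Call:
play_rows(
  rows=[
    {"slide":[0,0,0],"turn":[0,0,0],"fingers":1},
    {"slide":[0,0,0],"turn":[0,0,0],"fingers":1},
    {"slide":[0,0,0],"turn":[0,0,0],"fingers":1},
    {"slide":[0,0,0],"turn":[0,0,0],"fingers":1},
    {"slide":[0,0,0],"turn":[0,0,0],"fingers":1},
  ],
)

```text
time_s: 13.3
tcp_pos: [0.6535, 0.0503, 0.3387]
tcp_rot: [0.535, 0.681, -0.31, 0.392]
contact_force: [-0.5, 0.2, -0.9]
grip_width: 0.019
gripper_force: 59.0
```

```bash
python3 st.py
python3 - <<'E'
from workcell import *
import cv2,numpy as np
p=snapshot("side");q=snapshot("scene")
f=lambda a:cv2.resize(a[:,:,::-1],(400,600),interpolation=cv2.INTER_CUBIC)
cv2.imwrite('pics/m2.png',np.hstack([f(p['frame'][110:260,250:350]),f(q['frame'][160:310,300:400])]))
E
```

```text
t 13.3 tcp [0.6535 0.0503 0.3387] lip [0.6389 0.1091 0.2091] tilt 60.0 x [-0.12   0.485 -0.866] j [ 0.34  0.5   0.29  1.54 -1.04  1.77]
```

View pics/m2.png

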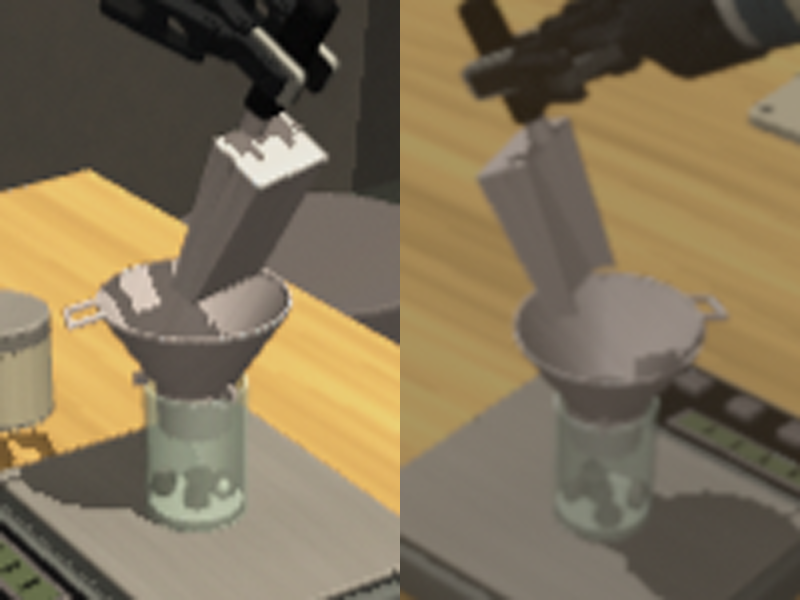

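Call:
play_rows(
  rows=[
    {"slide":[-0.16,0.68,0.27],"turn":[-2.92,-0.7,0],"fingers":1},
    {"slide":[-0.16,0.68,0.27],"turn":[-2.92,-0.7,0],"fingers":1},
    {"slide":[-0.16,0.68,0.27],"turn":[-2.92,-0.7,0],"fingers":1},
    {"slide":[0,0,0],"turn":[0,0,0],"fingers":1},
    {"slide":[0,0,0],"turn":[0,0,0],"fingers":1},
  ],
)

```text
time_s: 13.9
tcp_pos: [0.649, 0.0714, 0.3459]
tcp_rot: [0.509, 0.649, -0.351, 0.444]
contact_force: [1.2, -0.6, -0.8]
grip_width: 0.0191
gripper_force: 59.1
```

Call:
play_rows(
  rows=[
    {"slide":[0.2,-0.82,0.2],"turn":[5.83,1.41,0],"fingers":1},
    {"slide":[0.2,-0.82,0],"turn":[5.83,1.41,0],"fingers":1},
    {"slide":[0.2,-0.82,-0.3],"turn":[5.83,1.41,0],"fingers":1},
    {"slide":[0.2,-0.82,-0.3],"turn":[5.83,1.41,0],"fingers":1},
    {"slide":[0.2,-0.82,-0.4],"turn":[5.83,1.41,0],"fingers":1},
  ],
)

```text
time_s: 14.4
tcp_pos: [0.6592, 0.0298, 0.3403]
tcp_rot: [0.582, 0.742, -0.204, 0.262]
contact_force: [-0.0, -0.1, -2.0]
grip_width: 0.019
gripper_force: 59.0
```

Call:
play_rows(
  rows=[
    {"slide":[0.2,-0.82,-0.4],"turn":[5.83,1.41,0],"fingers":1},
    {"slide":[0.2,-0.82,-0.4],"turn":[5.83,1.41,0],"fingers":1},
    {"slide":[0.2,-0.82,-0.4],"turn":[5.83,1.41,0],"fingers":1},
    {"slide":[0.2,-0.82,-0.4],"turn":[5.83,1.41,0],"fingers":1},
    {"slide":[0.2,-0.82,-0.4],"turn":[5.83,1.41,0],"fingers":1},
  ],
)

```text
time_s: 14.9
tcp_pos: [0.6693, -0.0117, 0.3205]
tcp_rot: [0.615, 0.785, -0.046, 0.062]
contact_force: [-0.1, 0.4, -1.5]
grip_width: 0.0192
gripper_force: 58.9
```

Call:
play_rows(
  rows=[
    {"slide":[0.2,-0.82,0],"turn":[5.83,1.41,0],"fingers":1},
    {"slide":[0,-1,0],"turn":[2.92,0.7,0],"fingers":1},
    {"slide":[-0.5,-1.5,0],"turn":[0,0,0],"fingers":1},
    {"slide":[-1,-2,0],"turn":[0,0,0],"fingers":1},
    {"slide":[-1,-2,0],"turn":[0,0,0],"fingers":1},
  ],
)

```text
time_s: 15.4
tcp_pos: [0.6453, -0.0853, 0.319]
tcp_rot: [0.616, 0.787, -0.001, 0.002]
contact_force: [0.3, -0.6, -0.1]
grip_width: 0.0194
gripper_force: 58.9
```

```bash
python3 st.py
python3 - <<'E'
from workcell import *
import cv2,numpy as np
p=snapshot("side");q=snapshot("scene")
f=lambda a:cv2.resize(a[:,:,::-1],None,fx=4,fy=4,interpolation=cv2.INTER_CUBIC)
cv2.imwrite('pics/m3.png',np.hstack([f(p['frame'][160:260,250:350]),f(q['frame'][220:320,310:410])]))
E
```

```text
t 15.4 tcp [ 0.6453 -0.0853  0.319 ] lip [0.6112 0.053  0.3062] tilt 0.2 x [-0.24   0.971 -0.004] j [-0.26  0.44  0.52  1.64 -0.    1.07]
```

Call:
play_rows(
  rows=[
    {"slide":[-1.06,-2,-1],"turn":[0,0,0],"fingers":1},
    {"slide":[-1.06,-2,-1],"turn":[0,0,0],"fingers":1},
    {"slide":[-1.06,-2,-1],"turn":[0,0,0],"fingers":1},
    {"slide":[-1.06,-2,-1],"turn":[0,0,0],"fingers":1},
    {"slide":[-1.06,-2,-1],"turn":[0,0,0],"fingers":1},
  ],
)

```text
time_s: 16.0
tcp_pos: [0.5924, -0.1843, 0.2688]
tcp_rot: [0.616, 0.787, -0.001, 0.002]
contact_force: [0.3, -0.4, -1.8]
grip_width: 0.0194
gripper_force: 59.0
```

Call:
play_rows(
  rows=[
    {"slide":[-1.06,-2,-1.5],"turn":[0,0,0],"fingers":1},
    {"slide":[-1.06,-2,-2],"turn":[0,0,0],"fingers":1},
    {"slide":[-1.06,-2,-2],"turn":[0,0,0],"fingers":1},
    {"slide":[-1.06,-2,-2],"turn":[0,0,0],"fingers":1},
    {"slide":[-1.06,-2,-2],"turn":[0,0,0],"fingers":1},
  ],
)

```text
time_s: 16.5
tcp_pos: [0.5395, -0.2844, 0.1735]
tcp_rot: [0.616, 0.787, -0.001, 0.002]
contact_force: [0.6, -0.2, -1.3]
grip_width: 0.0189
gripper_force: 59.0
```

Call:
play_rows(
  rows=[
    {"slide":[-1.06,-2,-2],"turn":[0,0,0],"fingers":1},
    {"slide":[-1.06,-2,-2],"turn":[0,0,0],"fingers":1},
    {"slide":[0,0,-3],"turn":[0,0,0],"fingers":1},
    {"slide":[0,0,-3],"turn":[0,0,0],"fingers":1},
    {"slide":[0,0,-2],"turn":[0,0,0],"fingers":1},
  ],
)

```text
time_s: 17.0
tcp_pos: [0.5182, -0.3236, 0.0522]
tcp_rot: [0.617, 0.787, -0.001, 0.0]
contact_force: [-0.4, 0.3, -0.8]
grip_width: 0.0194
gripper_force: 58.9
```

Call:
play_rows(
  rows=[
    {"slide":[0,0,-1],"turn":[0,0,0],"fingers":1},
    {"slide":[0,0,-0.5],"turn":[0,0,0],"fingers":1},
    {"slide":[0,0,0],"turn":[0,0,0],"fingers":1},
    {"slide":[0,0,0],"turn":[0,0,0],"fingers":1},
    {"slide":[0,0,0],"turn":[0,0,0],"fingers":1},
  ],
)

```text
time_s: 17.5
tcp_pos: [0.5191, -0.3243, 0.0395]
tcp_rot: [0.617, 0.787, -0.001, 0.001]
contact_force: [0.3, -0.2, -0.6]
grip_width: 0.0189
gripper_force: 58.9
```

```bash
python3 st.py
```

```text
t 17.5 tcp [ 0.5191 -0.3243  0.0395] lip [ 0.4851 -0.186   0.0268] tilt 0.1 x [-0.239  0.971 -0.002] j [-0.69  0.47 -0.16  0.94 -0.    0.63]
```

View pics/m3.png

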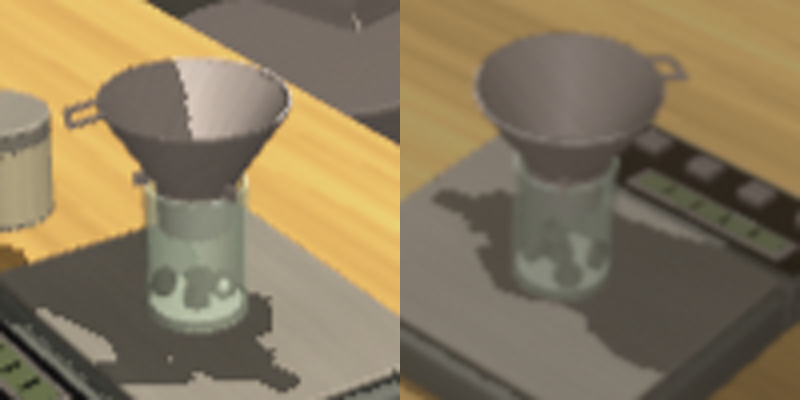

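The picture shows nuts lying in the jar, the funnel seated, and nothing on the pan. I have used all 10 views, so any further checks will be numeric. Next I lower the scoop.

Call:
play_rows(
  rows=[
    {"slide":[0,0,-1],"turn":[0,0,0],"fingers":1},
    {"slide":[0,0,-0.8],"turn":[0,0,0],"fingers":1},
    {"slide":[0,0,-0.4],"turn":[0,0,0],"fingers":1},
    {"slide":[0,0,-0.2],"turn":[0,0,0],"fingers":1},
    {"slide":[0,0,0],"turn":[0,0,0],"fingers":1},
  ],
)

```text
time_s: 18.0
tcp_pos: [0.5183, -0.3238, 0.0145]
tcp_rot: [0.617, 0.787, -0.0, -0.0]
contact_force: [-1.9, 1.7, 5.3]
grip_width: 0.0192
gripper_force: 60.0
```

Call:
play_rows(
  rows=[
    {"slide":[0,0,-0.1],"turn":[0,0,0],"fingers":1},
    {"slide":[0,0,0],"turn":[0,0,0],"fingers":1},
    {"slide":[0,0,0],"turn":[0,0,0],"fingers":1},
    {"slide":[0,0,0],"turn":[0,0,0],"fingers":1},
    {"slide":[0,0,0],"turn":[0,0,0],"fingers":1},
  ],
)

```text
time_s: 18.5
tcp_pos: [0.5184, -0.324, 0.0141]
tcp_rot: [0.617, 0.787, -0.001, 0.0]
contact_force: [-2.9, 0.5, 9.4]
grip_width: 0.0195
gripper_force: 60.6
```

Contact with the bench. I open, rise, and check the tray with the wrist camera.

Call:
play_rows(
  rows=[
    {"slide":[0,0,0.1],"turn":[0,0,0],"fingers":0.3},
    {"slide":[0,0,0],"turn":[0,0,0],"fingers":-0.5},
    {"slide":[0,0,0],"turn":[0,0,0],"fingers":-1},
    {"slide":[0,0,0],"turn":[0,0,0],"fingers":-1},
    {"slide":[0,0,0],"turn":[0,0,0],"fingers":-1},
  ],
)

```text
time_s: 19.0
tcp_pos: [0.5186, -0.3239, 0.0142]
tcp_rot: [0.617, 0.787, -0.001, -0.0]
contact_force: [-0.0, 0.3, -0.0]
grip_width: 0.0847
gripper_force: 0.0
```

Call:
play_rows(
  rows=[
    {"slide":[0,0,1],"turn":[0,0,0],"fingers":-1},
    {"slide":[0,0,2.5],"turn":[0,0,0],"fingers":-1},
    {"slide":[0,0,3],"turn":[0,0,0],"fingers":-1},
    {"slide":[0,0,3],"turn":[0,0,0],"fingers":-1},
    {"slide":[0,0,3],"turn":[0,0,0],"fingers":-1},
  ],
)

```text
time_s: 19.5
tcp_pos: [0.5185, -0.3239, 0.1414]
tcp_rot: [0.617, 0.787, -0.001, 0.0]
contact_force: [-0.1, -0.2, -0.3]
grip_width: 0.0859
gripper_force: 0.0
```

```bash
python3 st.py
python3 - <<'E'
from workcell import *
import cv2,numpy as np,pickle
from h import *
p=snapshot("wrist");s,w=pickle.load(open('w1.pkl','rb'))
for n,f in(('before',w['frame']),('now',p['frame'])):
    g=cv2.cvtColor(f,cv2.COLOR_RGB2GRAY)
    # gradient energy inside tray and coarse grey grid
    t=g[45:175,288:354];e=cv2.Canny(t,60,120)
    print(n,'edges',int((e>0).sum()));print(cv2.resize(t,(7,12),interpolation=cv2.INTER_AREA))
    hm=g[200:300,295:340]<60; print('handle cols', np.where(hm.sum(0)>40)[0][[0,-1]]+295 if (hm.sum(0)>40).any() else None)
# jar nut blobs, side and scene, before/after
for n,bx in(('side',(215,260,280,316)),('scene',(262,300,335,370))):
    f=snapshot(n)['frame'];a,b,c,d=bx
    diff=np.abs(f[a:b,c:d].astype(int)-D[n]['frame'][a:b,c:d]).max(2)>25
    k,_,st,ce=cv2.connectedComponentsWithStats(diff.astype(np.uint8));print(n,[(tuple(ce[i].round(0)+[c,a]),st[i,4]) for i in range(1,k) if st[i,4]>4])
E
```

```text
t 19.5 tcp [ 0.5185 -0.3239  0.1414] lip [ 0.4845 -0.1855  0.1289] tilt 0.1 x [-0.239  0.971 -0.001] j [-0.7   0.4  -0.    1.17 -0.    0.63]
before edges 722
[[ 89  88  89  88  87  89  89]
 [ 89  88  89  88  87  89  89]
 [ 89  88  88  85  87  89  89]
 [ 89  88  75  69  74  89  89]
 [ 98 123  96  91  93 134 133]
 [130 123 138 127 132 116 137]
 [107 108 118 143 113 113 111]
 [108 101 123 142 112 100 114]
 [125 110 140 142 136 120 130]
 [101  98 107 108  97  93  93]
 [ 84  87  86  85  74  76  68]
 [ 87  87  86  80  77  75  72]]
handle cols [305 329]
now edges 443
[[ 87  87  87  87  87  88  82]
 [ 87  87  87  87  87  88  81]
 [ 87  87  87  87  87  88  80]
 [ 88  89  91  92  96  90  83]
 [106 131 140 140 142 140 119]
 [138 140 142 141 142 143 120]
 [137 140 142 141 142 143 118]
 [136 139 142 141 142 143 115]
 [134 137 141 139 141 143 111]
 [ 98  97  94  88  91  93  76]
 [ 93  92  90  85  85  85  73]
 [ 95  96  86  76  86  86  84]]
handle cols [305 329]
side [((np.float64(291.0), np.float64(231.0)), np.int32(29)), ((np.float64(300.0), np.float64(232.0)), np.int32(80))]
scene [((np.float64(348.0), np.float64(284.0)), np.int32(100)), ((np.float64(359.0), np.float64(284.0)), np.int32(14))]
```

Run:
```python
from workcell import *
from h import *
for n,bx in(('side',(150,400,140,440)),('scene',(200,350,230,480))):
    f=snapshot(n)['frame'];a,b,c,d=bx
    diff=np.abs(f[a:b,c:d].astype(int)-D[n]['frame'][a:b,c:d]).max(2)>22
    k,_,st,ce=cv2.connectedComponentsWithStats(diff.astype(np.uint8));print(n,[(*map(int,ce[i]+[c,a]),*st[i,2:].tolist()) for i in range(1,k) if st[i,4]>5])
```

```text
side [(143, 159, 10, 28, 95), (407, 234, 70, 189, 8196), (140, 187, 2, 6, 8), (300, 231, 13, 11, 83), (290, 230, 6, 6, 31), (246, 319, 234, 105, 8548), (261, 284, 12, 7, 58), (267, 292, 40, 19, 329), (390, 367, 48, 31, 174), (357, 361, 13, 11, 91), (365, 365, 8, 7, 29), (350, 365, 5, 2, 7), (389, 386, 62, 27, 315)]
scene [(434, 201, 15, 6, 51), (438, 238, 107, 63, 3841), (245, 205, 14, 4, 24), (257, 208, 5, 2, 7), (244, 211, 10, 3, 10), (250, 217, 3, 2, 6), (303, 239, 67, 41, 1146), (348, 283, 14, 14, 108), (358, 284, 4, 5, 16)]
```

Call:
play_rows(
  rows=[
    {"slide":[-0.3,2.72,0],"turn":[0,0,3.6],"fingers":-1},
    {"slide":[-0.3,2.72,0],"turn":[0,0,3.6],"fingers":-1},
    {"slide":[-0.3,2.72,0],"turn":[0,0,3.6],"fingers":1},
    {"slide":[-0.3,2.72,0],"turn":[0,0,3.6],"fingers":1},
    {"slide":[-0.3,2.72,0],"turn":[0,0,3.6],"fingers":1},
  ],
)

```text
time_s: 20.25
tcp_pos: [0.5027, -0.1866, 0.1382]
tcp_rot: [0.485, 0.874, -0.0, -0.001]
contact_force: [0.5, 0.5, 0.0]
grip_width: 0.0434
gripper_force: 0.0
```

Call:
play_rows(
  rows=[
    {"slide":[-0.3,2.72,0],"turn":[0,0,3.6],"fingers":1},
    {"slide":[-0.3,2.72,0],"turn":[0,0,3.6],"fingers":1},
    {"slide":[-0.3,2.72,0],"turn":[0,0,3.6],"fingers":1},
    {"slide":[-0.3,2.72,0],"turn":[0,0,3.6],"fingers":1},
    {"slide":[-0.3,2.72,0],"turn":[0,0,3.6],"fingers":1},
  ],
)

```text
time_s: 20.75
tcp_pos: [0.4877, -0.0507, 0.1383]
tcp_rot: [0.342, 0.94, -0.001, -0.001]
contact_force: [0.5, 0.3, 0.2]
grip_width: -0.0003
gripper_force: 0.0
```

Call:
play_rows(
  rows=[
    {"slide":[-0.3,2.72,0],"turn":[0,0,3.6],"fingers":1},
    {"slide":[-0.3,2.72,0],"turn":[0,0,3.6],"fingers":1},
    {"slide":[-0.3,2.72,0],"turn":[0,0,3.6],"fingers":1},
    {"slide":[-0.3,2.72,0],"turn":[0,0,3.6],"fingers":1},
    {"slide":[-0.3,2.72,0],"turn":[0,0,3],"fingers":1},
  ],
)

```text
time_s: 21.25
tcp_pos: [0.4726, 0.0851, 0.1384]
tcp_rot: [0.196, 0.981, -0.001, -0.001]
contact_force: [0.4, -0.5, 0.3]
grip_width: -0.0
gripper_force: 0.0
```

Call:
play_rows(
  rows=[
    {"slide":[0,0,-1],"turn":[0,-2,0],"fingers":1},
    {"slide":[0,0,-1],"turn":[0,-2,0],"fingers":1},
    {"slide":[0,0,-1],"turn":[0,-2,0],"fingers":1},
    {"slide":[0,0,-1],"turn":[0,-2,0],"fingers":1},
    {"slide":[0,0,-0.5],"turn":[0,-2,0],"fingers":1},
  ],
)

```text
time_s: 21.75
tcp_pos: [0.4723, 0.0841, 0.0926]
tcp_rot: [0.197, 0.977, 0.017, 0.085]
contact_force: [-0.6, 0.6, 0.3]
grip_width: 0.0001
gripper_force: 0.0
```

```bash
python3 st.py
```

```text
t 21.75 tcp [0.4723 0.0841 0.0926] lip [0.345  0.1393 0.0578] tilt 9.2 x [-0.908  0.387 -0.159] j [ 0.    0.13 -0.54  0.73 -0.    0.4 ]
```

Now to (.4735, .0838), down to z about .0448, then press to .039.

Call:
play_rows(
  rows=[
    {"slide":[0.1,0,-2],"turn":[0,0,0],"fingers":1},
    {"slide":[0,0,-1.5],"turn":[0,0,0],"fingers":1},
    {"slide":[0,0,-1],"turn":[0,0,0],"fingers":1},
    {"slide":[0,0,-0.3],"turn":[0,0,0],"fingers":1},
    {"slide":[0,0,0],"turn":[0,0,0],"fingers":1},
  ],
)

```text
time_s: 22.25
tcp_pos: [0.4743, 0.084, 0.0459]
tcp_rot: [0.197, 0.977, 0.017, 0.085]
contact_force: [-0.0, -0.5, -0.0]
grip_width: -0.0003
gripper_force: 0.0
```

Call:
play_rows(
  rows=[
    {"slide":[0,0,-0.1],"turn":[0,0,0],"fingers":1},
    {"slide":[0,0,-0.1],"turn":[0,0,0],"fingers":1},
    {"slide":[0,0,-0.1],"turn":[0,0,0],"fingers":1},
    {"slide":[0,0,-0.1],"turn":[0,0,0],"fingers":1},
    {"slide":[0,0,0],"turn":[0,0,0],"fingers":1},
  ],
)

```text
time_s: 22.75
tcp_pos: [0.4749, 0.0841, 0.0426]
tcp_rot: [0.197, 0.976, 0.017, 0.086]
contact_force: [0.2, 0.6, 1.7]
grip_width: 0.0003
gripper_force: 0.7
```

Call:
play_rows(
  rows=[
    {"slide":[0,0,-0.1],"turn":[0,0,0],"fingers":1},
    {"slide":[0,0,-0.1],"turn":[0,0,0],"fingers":1},
    {"slide":[0,0,-0.1],"turn":[0,0,0],"fingers":1},
    {"slide":[0,0,-0.04],"turn":[0,0,0],"fingers":1},
    {"slide":[0,0,0],"turn":[0,0,0],"fingers":1},
  ],
)

```text
time_s: 23.25
tcp_pos: [0.4749, 0.084, 0.0392]
tcp_rot: [0.197, 0.976, 0.017, 0.086]
contact_force: [2.1, 0.2, 3.9]
grip_width: 0.0
gripper_force: 1.9
```

Call:
play_rows(
  rows=[
    {"slide":[0,0,0],"turn":[0,0,0],"fingers":1},
    {"slide":[0,0,0],"turn":[0,0,0],"fingers":1},
    {"slide":[0,0,0],"turn":[0,0,0],"fingers":1},
    {"slide":[0,0,0],"turn":[0,0,0],"fingers":1},
    {"slide":[0,0,0],"turn":[0,0,0],"fingers":1},
  ],
)

```text
time_s: 23.75
tcp_pos: [0.4746, 0.0841, 0.039]
tcp_rot: [0.197, 0.977, 0.017, 0.086]
contact_force: [1.7, -0.4, 4.4]
grip_width: 0.0
gripper_force: 1.9
```

Call:
play_rows(
  rows=[
    {"slide":[0,0,1],"turn":[0,0,0],"fingers":1},
    {"slide":[0,0,2],"turn":[0,0,0],"fingers":1},
    {"slide":[-0.1,-1.7,0],"turn":[0,0,0],"fingers":1},
    {"slide":[-0.1,-2,0],"turn":[0,0,0],"fingers":1},
    {"slide":[-0.1,-1,0],"turn":[0,0,0],"fingers":1},
  ],
)

```text
time_s: 24.25
tcp_pos: [0.4708, 0.0362, 0.0691]
tcp_rot: [0.197, 0.977, 0.017, 0.085]
contact_force: [-0.1, 0.5, -0.7]
grip_width: 0.0005
gripper_force: 0.0
```

Call:
play_rows(
  rows=[
    {"slide":[0,0,-1],"turn":[0,0,0],"fingers":1},
    {"slide":[0,0,-1],"turn":[0,0,0],"fingers":1},
    {"slide":[0,0,-0.4],"turn":[0,0,0],"fingers":1},
    {"slide":[0,0,-0.2],"turn":[0,0,0],"fingers":1},
    {"slide":[0,0,0],"turn":[0,0,0],"fingers":1},
  ],
)

```text
time_s: 24.75
tcp_pos: [0.4711, 0.0375, 0.0424]
tcp_rot: [0.197, 0.977, 0.017, 0.085]
contact_force: [-0.7, 0.1, 0.4]
grip_width: -0.0001
gripper_force: 0.7
```

Call:
play_rows(
  rows=[
    {"slide":[0,0,-0.1],"turn":[0,0,0],"fingers":1},
    {"slide":[0,0,-0.1],"turn":[0,0,0],"fingers":1},
    {"slide":[0,0,-0.1],"turn":[0,0,0],"fingers":1},
    {"slide":[0,0,-0.03],"turn":[0,0,0],"fingers":1},
    {"slide":[0,0,0],"turn":[0,0,0],"fingers":1},
  ],
)

```text
time_s: 25.25
tcp_pos: [0.4719, 0.0371, 0.0399]
tcp_rot: [0.197, 0.976, 0.017, 0.086]
contact_force: [0.0, 2.1, 2.7]
grip_width: 0.0005
gripper_force: 1.6
```

Call:
play_rows(
  rows=[
    {"slide":[0,0,0],"turn":[0,0,0],"fingers":1},
    {"slide":[0,0,0],"turn":[0,0,0],"fingers":1},
    {"slide":[0,0,0],"turn":[0,0,0],"fingers":1},
    {"slide":[0,0,0],"turn":[0,0,0],"fingers":1},
    {"slide":[0,0,0],"turn":[0,0,0],"fingers":1},
  ],
)

```text
time_s: 25.75
tcp_pos: [0.4718, 0.0369, 0.0398]
tcp_rot: [0.197, 0.977, 0.017, 0.086]
contact_force: [1.0, 2.2, 4.9]
grip_width: 0.0
gripper_force: 1.6
```

Call:
play_rows(
  rows=[
    {"slide":[0,0,-0.07],"turn":[0,0,0],"fingers":1},
    {"slide":[0,0,0],"turn":[0,0,0],"fingers":1},
    {"slide":[0,0,0],"turn":[0,0,0],"fingers":1},
    {"slide":[0,0,0],"turn":[0,0,0],"fingers":1},
    {"slide":[0,0,0],"turn":[0,0,0],"fingers":1},
  ],
)

```text
time_s: 26.25
tcp_pos: [0.4717, 0.0369, 0.0391]
tcp_rot: [0.197, 0.977, 0.017, 0.086]
contact_force: [1.3, -0.8, 4.0]
grip_width: 0.0005
gripper_force: 1.8
```

Call:
play_rows(
  rows=[
    {"slide":[0,0,1],"turn":[0,0,0],"fingers":1},
    {"slide":[0,0,3],"turn":[0,0,0],"fingers":1},
    {"slide":[0,0,4],"turn":[0,0,0],"fingers":1},
    {"slide":[0,0,3],"turn":[0,0,0],"fingers":1},
    {"slide":[0,0,0],"turn":[0,0,0],"fingers":1},
  ],
)

```text
time_s: 26.75
tcp_pos: [0.4728, 0.0369, 0.153]
tcp_rot: [0.197, 0.976, 0.017, 0.088]
contact_force: [0.2, -0.7, -0.6]
grip_width: 0.0
gripper_force: 0.0
```

```bash
python3 -c "
from workcell import *
print(get_state()['tcp_pos']);print(hand_in())"
```

```text
[0.47283436 0.03687676 0.15304498]
the job is handed in; nothing more can be done
None
```

I pressed tare, poured the nuts into the jar, stood the scoop back on the bench, pressed sample then enter, and handed in at about 27 s with no verdict returned; the tray checked empty and no stray nuts showed, but I could not count all five in the jar.

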